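# Shut and lock the press's valve box

## Robot

A 6-joint arm with a two-finger parallel gripper is mounted at the origin on the work surface. World frame = base frame: x ahead of the robot, y to its left, z up, the work surface at z = 0. Lengths are in mm, angles in rad, forces in N, time in s.
With the tool pointing down it reaches from about 350 to 775 mm from the base axis. Payload 7.3 kg.
Tool frame: the origin (TCP) lies midway between the tips of the shut fingers; the grasp point (between the pads) lies 19 mm behind it; z points along the fingers, y is the line along which they close (so a half turn about z gives the same grasp; the last joint's range is limited). The gripper opens to 92 mm and grips with 3 to 60 N. Pads are 19 mm wide; open, the fingers measure 130 mm over their backs; the gripper's body (75 mm by 190 mm) begins 47 mm behind the grasp point.
Start: joints at [-1.303, 0.342, 1.524, -0, 1.275, -0.146], TCP at [211.122, -480.7, 226.741] pointing down, gripper open.
Joint ranges: [-2.53, 2.53], [-0.77, 2.02], [0.04, 2.7], [-1, 4.14], [0.28, 2.66], [-3.11, 3.11]. Speed limits (rad/s): [2.57, 2.57, 3.14, 3.14, 3.14, 3.14].

## Interface

Orientations are given as [roll, pitch, yaw] about the fixed x, y, z axes, in that order (R = Rz(yaw) Ry(pitch) Rx(roll)).
In Python, from plant import readout, vision, order, models gives the robot as it stands. The module is installed in compiled form; this text tells all that it offers.
- The arm moves only by the tool step_arm, never from a script. Its argument "series" is text: rows parted by semicolons, each of 7 numbers parted by spaces: the gripper's target within -1 to 1 (shut at 1, half-way at 0, fully open at -1), then the shift along the tool's x, y, z each as a share of 80 mm, from -1 to 1, then the turn, a rotation vector about the tool's x, y, z each as a share of 2 pi rad, from -1 to 1. In form: jaw x y z ax ay az; .... A call has 1 to 20 rows; each row is the pose to reach, as a shift and turn from the pose commanded when the call began, along the tool's axes at that moment, turning the shorter way round; what a row does not reach only later rows make up. A row lasts 1/10 s, in which the tool goes at most 50 mm and 8.59 degrees, less where a joint would pass 70% of its speed; a pose out of reach is approached as far as the arm can. A call with a number of a shift or a turn outside -1 to 1 is refused whole. A call with a gripper value outside its range is refused whole. The fingers move at their own pace and stop on an object; the grip force is fixed at half the most. Time passes only in rows, so rows that repeat a pose let the fingers close. It gives the time, the measured TCP pose, the force, the opening and the grip force at its end, in the units of the state.
- readout.get_obs(): the state, without advancing time (a new reading comes with each control period).
- vision.capture(name): name is "scene" or "top"; returns a dict with "frame" (400x640x3 uint8, red, green, blue), "depth" (400x640 float32, mm along the optical axis (not along the pixel's ray), 0 where there is no reading), "fovy" (degrees; the focal length in pixels is half the picture's height over the tangent of half this angle, whatever the lens; pixels are square), "cx", "cy" (the principal point, pixels), "k1" (the pictures are not rectified: a ray, as slopes to the right and down, at radius r is drawn at 1 + k1 r^2 times it, then the intrinsics apply), "rvec" (rotation vector, rad) and "tvec" (3), from world to camera coordinates, as OpenCV has them. Camera axes: x right, y down, z forward; pixel columns grow to the right and rows downward; lengths in mm; the calibration is good to about 2 mm. A picture is of the moment at which its call begins.
- order.close_job(): hands the job in; it is judged then, once.
Trained networks look in a picture, given as the dict that the camera call returned (one of the last four; its "shot" number tells which), for a name from the list of things; names that differ only in an ending like _2 or _b are one class to them, and where a whole thing is asked for, a point or a joint stands for the part that bears it (a point fixed in the world has none). Each returns a list of dicts, best first, with "p" (0 to 1); they miss things now and then, are a little off and sometimes report something else, mostly with a low value. They report only what shows in the picture. A call takes as long as a camera call. They do not tell look-alikes from the thing itself.
- models.look_for(picture, thing): "position" ([column, row] in pixels, amid what is visible of it).
- models.pinpoint(picture, thing): "position" ([column, row] in pixels: a listed point, or the origin of a listed thing).
The state is a dict: "time": time; "joint_positions": joint angles; "dq": joint speeds; "tau": joint torques, N m; "tool_pos": TCP position; "tcp_rot": TCP orientation; "contact_force": force on the tool from outside, world axes, zero at the start; "moment": the same for the moment, N m; "grip_width": finger opening in mm; "finger_force": force on a finger pad.
Only numpy, scipy, OpenCV 4.12 (cv2) and the standard library are available. Lean on these libraries where they do the work, as an engineer would, in place of code of your own. Each camera call takes 0.05 s, during which the arm holds its last target. There are 200 camera calls.

## Task

The valve box on the press table has been serviced: push its lid fully shut, then take the red-handled key from the stand, put its blade in the slot of the lid's cam lock and turn it clockwise, seen from above, a quarter turn until it seats; then put the red key away upright in the stand, collar down on the block, in the narrowest hole that takes its shank, not in the over-wide hole it was left in. Leave the blue key alone, and do not shove or knock over the starch can, the thread cone or the brush.

Things in the scene. Friction and masses are not known exactly. Their poses are not given: they have to be found in the camera images.
- hinge_mid (a point): Middle of the lid's hinge axis on the grey steel valve box, 70 mm above the table. x along the hinge, y away from the box (the free edge is to -y), z up. The box is 240 mm along x, 180 mm along y, 70 mm high, fixed to the table, its middle 90 mm from here along -y; place and yaw vary.
- lid (a joint): Angle of the grey lid: 0 = fully shut, 1.57 = upright, 1.95 = end stop, leaning outwards past the hinge. Starts open. Plate 246 mm along the hinge, 183 mm from hinge to free edge, 4 mm thick. Stiff hinge (0.6 N m of friction): the lid stays where it is left and must be pushed all the way down on its outer face, with a few newtons.
- lid_edge (a point): middle of the lid's free edge, on its outer (upper, when shut) face, 183 mm from the hinge axis and 4 mm above the plate's underside. z is the outward normal of the outer face, y points towards the hinge, x along the hinge.
- cam (a joint): Angle of the lock's slotted plug: 0 = unlocked (slot parallel to the hinge), 1.571 = locked, against its stop; grows clockwise seen from above with the lid shut. Starts at 0 to 0.22. Turning takes about 0.1 N m and it stays where left. When locked, a tongue under the lid catches below the box's rim.
- slot (a point): Centre of the lock's slot at its mouth, the top of the brass plug; x along the slot, z out of the lid. Slot 6 mm wide, its upper half flaring to 10 mm at the mouth, 9 mm deep, 26 mm long inside a steel bezel 37 mm across and 10 mm high. With the lid shut it lies 83 mm above the table, 146 mm from the hinge, midway along it.
- key_grip (a point): Centre of the red key's flat wing handle: 34 mm wide (x), 14 mm thick (y), 48 mm tall (z). Below it a black collar 36 mm across, 8 mm high, then 55 mm of steel: round shank 16 mm across, tapering to a flat blade 13 mm wide (x), 3.5 mm thick (y). 0.1 to 0.2 kg. Starts upright, collar on the block, loose in the 26 mm hole, twisted up to 0.6 rad from the row.
- key_tip (a point): Middle of the lower end of the red key's blade, 87 mm below key_grip (32 mm from key_grip down to the collar's underside); same axes. The blade is 12 mm long and has about 11 degrees of play in the slot.
- hole20 (a point): Mouth centre of the 20 mm hole, the one for the red key, 62 mm above the table, right through the fixed pale wooden key stand: a block 190 mm along x (the row), 50 mm along y, 62 mm high. Holes run from narrow to wide along +x at 45 mm pitch: 10, 14, 20, 26 mm.
- hole26 (a point): Mouth centre of the 26 mm hole, the widest, 45 mm from hole20 along +x: the red key starts in it.
- hole14 (a point): centre of the mouth of the empty 14 mm hole (too narrow for the red key).
- small_key_grip (a point): Centre of the wing handle (26 x 10 x 40 mm) of the small blue key, which stands in the 10 mm hole at the row's narrow end and is to be left alone; it tops out 110 mm above the table.
- starch_can: Bystander: blue and white spray can 64 mm across, 217 mm tall, standing on the hinge side of the box a little beyond the open lid, anywhere along the lid's length; origin at the centre of its foot.
- thread_cone: bystander: green thread cone, foot 60 mm across, 135 mm tall, standing beside the key stand on the side away from the box; origin at the centre of its foot.
- lint_brush: bystander: brush 190 mm long lying on the table beyond the box; origin under its middle.
Mind the look-alikes: they are no part of the job. What is shaped like the part that bears key_grip but turquoise or yellow is not meant.

How it is judged (in metres and radians):
On the way, in this order (a step that is already met when the one before it is completed fails the run):
1. the lid is fully shut (value of joint lid below 0.03 rad), for 0.2 s.
2. the red key's blade is in the slot of the lock (z of key_tip in the frame of slot below -0.005 m and distance between key_tip and slot below 0.013 m), for 0.1 s.
3. the lock is turned to its stop with the blade in the slot (value of joint cam above 1.47 rad and z of key_tip in the frame of slot below -0.004 m and distance between key_tip and slot below 0.013 m), for 0.1 s.
At the end, for the whole second after the job is handed in: The lid is shut (within 0.03 rad), the lock is turned to at least 1.47 of its 1.571 rad, and the red key stands at rest in the 20 mm hole, upright within 7 degrees, collar down on the block within 4 mm and centred within 5 mm (value of joint lid below 0.03 rad and value of joint cam above 1.47 rad and horizontal distance between key_tip and hole20 below 0.005 m and z of key_grip in the frame of hole20 below 0.036 m and angle between key_grip's own z axis and vertical below 0.12 rad and linear speed of key below 0.02 m/s); the robot touches nothing.
It fails at once if the starch can is knocked over or shoved (more than 30 mm) (distance of starch_can from where it was at the start of the episode above 0.03 m or angle between starch_can's own z axis and vertical above 0.4 rad).
It fails at once if the thread cone is knocked over or shoved (more than 30 mm) (distance of thread_cone from where it was at the start of the episode above 0.03 m or angle between thread_cone's own z axis and vertical above 0.4 rad).
It fails at once if the brush is shoved (more than 30 mm) (distance of lint_brush from where it was at the start of the episode above 0.03 m).
It fails at once if the small blue key is pulled out or knocked (more than 15 mm) (distance of small_key_grip from where it was at the start of the episode above 0.015 m).
It also fails if it takes over 67 s, if anything falls off the work surface, if the arm or the gripper's body presses on something with over 40 N, if the wrist force passes 120 N, or if a joint passes its speed limit or range.

## Working session

There is one attempt and no reset: what is moved stays moved. The work goes in short steps, Python scripts to look and compute and a tool call to move; the robot and the scene stay as the last step left them, time stands still between calls to the robot, and variables do not carry over. Pictures are saved under pics/ and viewed, at most 11 in all, crops included, and the job is handed in when it is done.

Besides the shell and the picture viewer there is one more tool, called after "Call:" as name(argument=value, ...) on one line, values as JSON. step_arm: Moves the arm, as the interface text tells. Shift numbers are shares of 80 mm and turn numbers shares of 2 pi rad, none past 1 either way. Its arguments: {"type":"object","properties":{"series":{"type":"string"}},"required":["series"]}

```bash
mkdir -p pics
cat > h.py <<'E'
import numpy as np, cv2
from plant import readout, vision, order, models
def cam(p):
    f=200/np.tan(np.radians(p["fovy"])/2); R=cv2.Rodrigues(np.array(p["rvec"],float))[0]; return f,R,np.array(p["tvec"],float)
def ray(p,px):
    f,R,t=cam(p); d=np.array([(px[0]-p["cx"])/f,(px[1]-p["cy"])/f]); s=d.copy()
    for _ in range(20): s=d/(1+p["k1"]*(s@s))
    return np.array([s[0],s[1],1.])
def at_z(p,px,z):
    f,R,t=cam(p); o=-R.T@t; d=R.T@ray(p,px); return o+d*(z-o[2])/d[2]
def at_depth(p,px):
    f,R,t=cam(p); c,r=int(round(px[0])),int(round(px[1])); w=p["depth"][max(r-1,0):r+2,max(c-1,0):c+2]; w=w[w>0]
    return R.T@(ray(p,px)*np.median(w)-t) if len(w) else None
def proj(p,X):
    f,R,t=cam(p); q=R@np.array(X,float)+t; s=q[:2]/q[2]; s=s*(1+p["k1"]*(s@s)); return s*f+[p["cx"],p["cy"]]
def cloud(p):
    f,R,t=cam(p); v,u=np.mgrid[0:400,0:640]; d=np.stack([(u-p["cx"])/f,(v-p["cy"])/f],-1); s=d.copy()
    for _ in range(20): s=d/(1+p["k1"]*(s**2).sum(-1,keepdims=True))
    P=np.concatenate([s,np.ones(s.shape[:2]+(1,))],-1)*p["depth"][...,None]
    return (P-t)@R
def save(p,n): cv2.imwrite(f"pics/{n}.png",p["frame"][...,::-1])
E
python3 - <<'E'
from h import *
np.set_printoptions(precision=1,suppress=True)
for n in ("scene","top"):
    p=vision.capture(n); save(p,n+"0"); f,R,t=cam(p); print(n,p["fovy"],p["k1"],-R.T@t)
    for th in ["hinge_mid","lid_edge","slot","key_grip","key_tip","hole20","hole26","hole14","small_key_grip","starch_can","thread_cone","lint_brush"]:
        for d in models.pinpoint(p,th)[:3]:
            print(th,round(d["p"],2),np.array(d["position"]),at_depth(p,d["position"]))
print(readout.get_obs())
E
```

```text
scene 57.477116544969405 -0.016149209123942677 [1184.7 -539.1  646.4]
hinge_mid 0.95 [333.1 181.1] [497.7  87.4  68.4]
slot 0.45 [339.3 131.6] [482.8 118.8 214.4]
key_grip 0.9 [251.3 243.4] [ 616.3 -262.    98.8]
key_grip 0.81 [240.5 284. ] [ 712.9 -343.2  106.3]
key_grip 0.55 [299.5 255.3] [ 713.3 -200.5   96.8]
key_tip 0.86 [301.2 283. ] [ 709.3 -195.5    2.9]
key_tip 0.67 [245.2 306.4] [ 704.3 -337.9   27.2]
hole20 0.85 [243.5 242.2] [ 561.1 -254.9   60.6]
hole20 0.8 [231.8 234.8] [ 518.7 -263.2   60.4]
hole20 0.66 [255.3 255.7] [ 628.8 -262.4   70.8]
hole26 0.85 [243.5 242.2] [ 561.1 -254.9   60.6]
hole26 0.8 [231.8 234.8] [ 518.7 -263.2   60.4]
hole26 0.66 [255.3 255.7] [ 628.8 -262.4   70.8]
hole14 0.85 [243.5 242.2] [ 561.1 -254.9   60.6]
hole14 0.8 [231.8 234.8] [ 518.7 -263.2   60.4]
hole14 0.66 [255.3 255.7] [ 628.8 -262.4   70.8]
small_key_grip 0.58 [219.8 217.2] [ 492.3 -274.8  105. ]
thread_cone 0.65 [191.4 271.5] [ 544.8 -384.5   33.2]
lint_brush 0.81 [384.7 239. ] [724.9  75.6  -1.1]
top 42.73855980003984 -0.16414682991183188 [ 382.4  -30.6 1621.5]
hinge_mid 0.83 [283.
[... 818 characters left out ...]
y_grip 0.47 [402.8 229.2] [ 473.5 -271.3  107.2]
starch_can 0.62 [239.  235.2] [467.5 215.1 114.9]
thread_cone 0.77 [428.3 214.1] [ 517.4 -352.7   95.7]
lint_brush 0.73 [283.8 161.4] [705.   85.3  20.4]
lint_brush 0.69 [257.9 232. ] [469.3 145.5 219.5]
lint_brush 0.3 [394.2 197.3] [ 575.8 -256.7   58. ]
{'time': 1.3, 'joint_positions': array([-1.3,  0.3,  1.5,  0. ,  1.3, -0.1]), 'dq': array([-0., -0.,  0.,  0., -0., -0.]), 'tau': array([  0. , -43.1, -24.4,   0.1,   0. ,   0. ]), 'tool_pos': array([ 211.1, -480.7,  226.7]), 'tcp_rot': array([ 3.1, -0. ,  0.4]), 'contact_force': array([-0.2, -0.4, -0.5]), 'moment': array([ 0.,  0., -0.]), 'finger_force': 0.0, 'grip_width': 91.81032164543767}
```

Run:
```python
import cv2
a=cv2.imread("pics/scene0.png");b=cv2.imread("pics/top0.png")
cv2.imwrite("pics/s1.png",cv2.resize(a[80:340,150:450],None,fx=2.3,fy=2.3,interpolation=cv2.INTER_CUBIC))
cv2.imwrite("pics/t1.png",cv2.resize(b[120:300,210:460],None,fx=3.2,fy=3.2,interpolation=cv2.INTER_CUBIC))
```

```text
(no output)
```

View pics/s1.png

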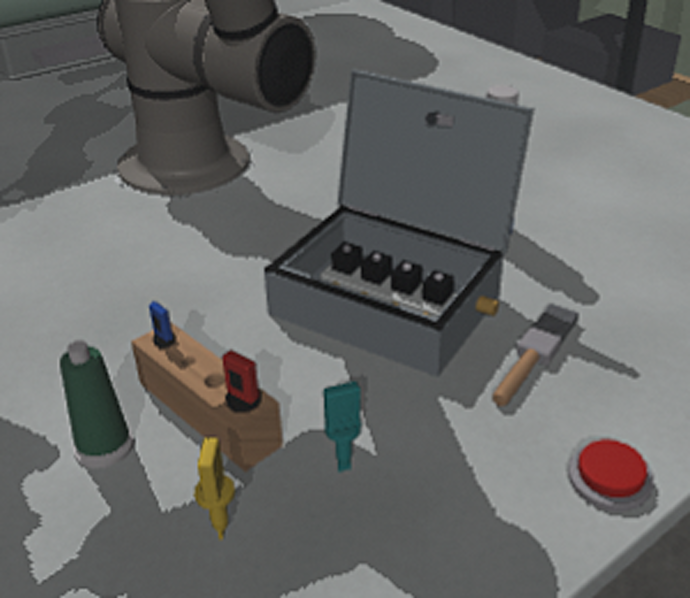

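View pics/t1.png

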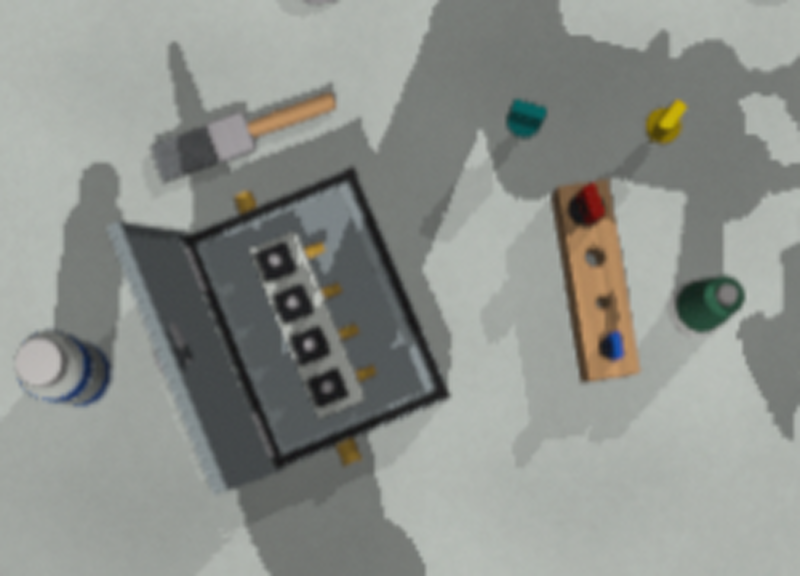

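The pictures show the box at upper centre with its lid leaning out and the white-topped can behind it (top crop (60,365)). The stand is on the right with the red key at its far-x end (top crop (588,205)). The turquoise and yellow items are look-alikes. Next I'll fit the geometry.

```bash
cat > fit.py <<'E'
from h import *
from scipy.optimize import minimize
np.set_printoptions(precision=1,suppress=True)
p=vision.capture("top"); s=vision.capture("scene")
c=lambda u,v:(210+u/3.2,120+v/3.2)
B=np.array([at_z(p,c(*q),70)[:2] for q in [(190,240),(352,172),(445,395),(278,465)]]); print("box corners",B)
m=B.mean(0); ex=((B[1]-B[0])+(B[2]-B[3]));h=((B[0]+B[3])-(B[1]+B[2]));yaw=np.arctan2(h[1],h[0])-np.pi/2
print("box mid",m,"yaw",yaw,"hinge",m+90*h/np.linalg.norm(h),np.linalg.norm(B[0]-B[3]),np.linalg.norm(B[0]-B[1]))
S=np.array([at_z(p,c(*q),62)[:2] for q in [(555,188),(607,180),(638,372),(584,381)]]); print("stand",S,S.mean(0),np.linalg.norm(S[1]-S[2]),np.linalg.norm(S[0]-S[1]))
for n,q in (("top",p),("scene",s)):
    C=cloud(q); F=q["frame"].astype(int); ok=q["depth"]>0
    z=C[...,2]
    w=ok&(abs(z-62)<4)&(C[...,1]<-150)&(C[...,1]>-330)&(C[...,0]>400)&(C[...,0]<700)&(F[...,0]>F[...,2]*1.25)&(F[...,1]>F[...,2]*1.05)
    P=C[w][:,:2].astype(np.float32); r=cv2.minAreaRect(P); print(n,"stand rect",r,len(P))
    r_=ok&(F[...,0]>2.0*F[...,1])&(F[...,0]>60)&(C[...,1]<-150)&(C[...,0]<690)&(z>70)
    P=C[r_]; print(n,"red",len(P),P.mean(0),np.percentile(P,[2,98],axis=0))
    T=P[P[:,2]>112]
    if len(T)>5: print(" top rect",cv2.minAreaRect(T[:,:2].astype(np.float32)),len(T),np.median(T,0))
    # can
    w=ok&(z>200)&(z<230)&(C[...,1]>150)&(C[...,0]>350)&(C[...,0]<600); P=C[w]; print(n,"can top?",len(P),P.mean(0) if len(P) else 0, np.percentile(P,[1,99],axis=0) if len(P) else 0)
    # lid plane
    w=ok&(z>90)&(z<240)&(C[...,0]>350)&(C[...,0]<600)&(C[...,1]>30)&(C[...,1]<230)&(F.max(-1)<140)
    P=C[w]; 
    if len(P)>50:
        for _ in range(5):
            u,sv,vt=np.linalg.svd(P-P.mean(0),full_matrices=False); d=(P-P.mean(0))@vt[2]; P=P[abs(d)<6]
        print(n,"lid plane",vt[2].round(3),P.mean(0),len(P),P.max(0))
E
python3 fit.py
```

```text
box corners [[ 591.3  127.7]
 [ 653.2  -29.3]
 [ 437.  -111.9]
 [ 375.    47.5]]
box mid [514.1   8.5] yaw 0.3734815343593949 hinge [481.3  92.3] 230.63982315751502 168.74442633779913
stand [[ 634.  -225.2]
 [ 640.6 -276.2]
 [ 454.  -297.9]
 [ 446.9 -245.6]] [ 543.9 -261.2] 187.88076286811602 51.41050605121766
top stand rect ((576.93115234375, -266.6107177734375), (95.0701675415039, 255.32310485839844), 81.74964904785156) 579
top red 55 [ 612.  -252.7  115.4] [[ 596.3 -261.6  103.6]
 [ 627.2 -243.8  121.8]]
 top rect ((612.8432006835938, -253.39755249023438), (31.852577209472656, 14.120357513427734), 21.346515655517578) 47 [ 614.3 -252.9  116.6]
top can top? 244 [489.4 227.7 214.8] [[452.1 151.5 201. ]
 [585.6 265.3 222.6]]
top lid plane [-0.4  0.9 -0.2] [453.4  99.3 127.6] 370 [591.9 147.  187.3]
scene stand rect ((579.1978149414062, -269.08587646484375), (90.41797637939453, 253.77618408203125), 83.3220443725586) 840
scene red 204 [ 622.5 -257.4  100.7] [[ 603.5 -265.2   74.1]
 [ 634.8 -247.8  118.4]]
 top rect ((618.302490234375, -255.9645233154297), (32.46696472167969, 11.84006118774414), 15.875126838684082) 70 [ 619.3 -256.5  116.7]
scene can top? 614 [511.  965.9 215.2] [[ 359.   150.9  200.5]
 [ 593.  1842.2  229.8]]
scene lid plane [ 0.4 -0.9  0.2] [481.6 117.2 166.5] 3894 [599.7 176.1 240. ]
```

```bash
cat >> h.py <<'E'
from scipy.spatial.transform import Rotation as Ro
def shares(T,yaw=None,o=None):
    o=o or readout.get_obs(); R=Ro.from_euler("xyz",o["tcp_rot"])
    d=R.inv().apply(np.array(T,float)-o["tool_pos"])/80
    a=(R.inv()*Ro.from_euler("xyz",[np.pi,0,yaw])).as_rotvec()/(2*np.pi) if yaw is not None else np.zeros(3)
    return d.round(3),a.round(4)
E
cat > t.py <<'E'
from h import *
np.set_printoptions(precision=3,suppress=True)
p=vision.capture("top"); s=vision.capture("scene"); c=lambda u,v:(210+u/3.2,120+v/3.2)
hx=np.array([np.cos(.3735),np.sin(.3735)]);hy=np.array([-hx[1],hx[0]]);H=np.array([481.3,92.3])
C=cloud(s);F=s["frame"].astype(int);z=C[...,2]
w=(s["depth"]>0)&(z>90)&(z<225)&(F.max(-1)<140); P=C[w]; d=P[:,:2]-H; u=d@hx; v=d@hy; k=(abs(u)<115)&(abs(u)>25)&(v>-20)&(v<70)
P,u,v=P[k],u[k],v[k]
a=np.polyfit(P[:,2],v,1); print("lid v per z",a,"theta",np.pi/2+np.arctan(a[0]),"v at z70",a[0]*70+a[1], "n",len(P), "u range",u.min(),u.max())
b=np.polyfit(u,v-np.polyval(a,P[:,2]),1); print("yaw corr",b[0])
k=lambda X:((X[:2]-H)@hx,(X[:2]-H)@hy)
can=at_z(p,c(40,360),217); print("can",can,k(can)); print("can foot",k(at_z(p,(239,235.2),0)))
print("cone top",at_z(p,c(728,293),135))
print("hole20",at_z(p,c(597,257),62),"hole14",at_z(p,c(606,303),62),"hinge",at_z(p,(283.1,228.2),70),at_z(s,(333.1,181.1),70))
sh=lambda q:(150+q[0]/2.3,80+q[1]/2.3)
print("scene hole20",at_z(s,sh((214,381)),62),at_z(s,sh((178,356)),62))
print("box scene corners",[at_z(s,sh(q),70)[:2] for q in [(343,208),(502,255),(440,322),(267,268)]])
o=readout.get_obs();print(o["tool_pos"],o["tcp_rot"],shares((330,-420,330),.373,o))
E
python3 t.py
```

```text
lid v per z [  0.243 -17.481] theta 1.8089859976580605 v at z70 -0.4855331115872943 n 2629 u range -114.995147364504 114.98573867860664
yaw corr -0.00290554391558929
can [470.169 244.524 217.   ] (np.float64(45.17955959391764), np.float64(145.7907814095611))
can foot (np.float64(44.83444836132559), np.float64(134.4571964579489))
cone top [ 520.675 -372.223  135.   ]
hole20 [ 565.754 -263.058   62.   ] hole14 [ 521.079 -269.837   62.   ] hinge [488.312  87.166  70.   ] [499.681  85.641  70.   ]
scene hole20 [ 572.604 -262.595   62.   ] [ 513.548 -272.278   62.   ]
box scene corners [array([385.512,  44.793]), array([603.248, 129.15 ]), array([654.49, -22.75]), array([ 442.787, -113.829])]
[ 211.13  -480.688  226.731] [ 3.142 -0.     0.414] (array([ 1.666, -0.097, -1.291]), array([ 0.   , -0.   ,  0.006]))
```

Call:
step_arm(series="1 0.5 0 -0.33 0 0 0.006; 1 1 0 -0.65 0 0 0.006; 1 1 0 -0.65 0 0 0.006; 1 1 0 -0.65 0 0 0.006")

```text
time: 1.9
tool_pos: [284.9, -448.3, 279.0]
tcp_rot: [3.14, 0.0, 0.378]
contact_force: [-0.7, -1.0, 0.1]
grip_width: 64.3
finger_force: 0.0
```

Call:
step_arm(series="1 1 -0.9 -0.65 0 0 0; 1 1 -0.9 -0.65 0 0 0; 1 1 -0.9 -0.65 0 0 0; 1 1 -0.9 -0.65 0 0 0")

```text
time: 2.3
tool_pos: [332.5, -351.2, 331.5]
tcp_rot: [3.14, -0.0, 0.378]
contact_force: [-0.6, 0.2, -0.3]
grip_width: 32.8
finger_force: 0.0
```

Call:
step_arm(series="1 1 -1 0 0 0 0; 1 1 -1 0 0 0 0; 1 1 -1 0 0 0 0; 1 1 -1 0 0 0 0")

```text
time: 2.7
tool_pos: [377.1, -248.1, 329.8]
tcp_rot: [-3.141, 0.001, 0.378]
contact_force: [0.1, 0.3, -0.6]
grip_width: 2.4
finger_force: 0.0
```

Call:
step_arm(series="1 1 -1 0 0 0 0; 1 1 -1 0 0 0 0; 1 1 -1 0 0 0 0; 1 1 -1 0 0 0 0")

```text
time: 3.1
tool_pos: [422.5, -145.0, 330.0]
tcp_rot: [-3.141, 0.001, 0.378]
contact_force: [-0.6, -0.3, 0.5]
grip_width: 0.2
finger_force: 0.0
```

Call:
step_arm(series="1 1 -1 0 0 0 0; 1 1 -1 0 0 0 0; 1 1 -1 0 0 0 0; 1 1 -1 0 0 0 0")

```text
time: 3.5
tool_pos: [467.8, -41.6, 330.1]
tcp_rot: [3.141, 0.001, 0.377]
contact_force: [0.6, -0.1, -0.7]
grip_width: 0.4
finger_force: 0.0
```

Call:
step_arm(series="1 0 -1 0 0 0 0; 1 0 -1 0 0 0 0; 1 0 -1 0 0 0 0")

```text
time: 3.8
tool_pos: [436.9, 33.4, 330.8]
tcp_rot: [3.141, 0.0, 0.377]
contact_force: [0.1, -0.7, -0.3]
grip_width: 0.3
finger_force: 0.0
```

Call:
step_arm(series="1 0 -1 0 0 0 0; 1 0 -1 0 0 0 0; 1 0 -1 0 0 0 0")

```text
time: 4.1
tool_pos: [408.2, 107.8, 330.8]
tcp_rot: [3.141, -0.0, 0.377]
contact_force: [0.1, -0.3, 0.3]
grip_width: 0.5
finger_force: 0.0
```

```bash
python3 -c "
from h import *
o=readout.get_obs();print(o['time'],o['tool_pos'],o['tcp_rot'],o['contact_force'],o['grip_width'],shares((400,148.5,228),.373,o))"
```

```text
4.1 [408.22971548 107.76466072 330.81574861] [ 3.14116209e+00 -3.97917478e-05  3.76997901e-01] [ 0.09269743 -0.27477918  0.34389641] 0.4592705810892733 (array([ 0.092, -0.512,  1.285]), array([ 0.0001, -0.    ,  0.0006]))
```

Call:
step_arm(series="1 0.09 -0.55 0 0 0 0; 1 0.09 -0.55 0.3 0 0 0; 1 0.09 -0.55 0.8 0 0 0; 1 0.09 -0.55 1 0 0 0; 1 0.09 -0.55 1 0 0 0")

```text
time: 4.6
tool_pos: [398.9, 149.0, 248.5]
tcp_rot: [3.141, 0.005, 0.374]
contact_force: [-0.0, 0.6, -0.2]
grip_width: 0.0
finger_force: 0.0
```

Call:
step_arm(series="1 0 0 0.25 0 0 0; 1 0 0.15 0.25 0 0 0; 1 0 0.3 0.27 0 0 0; 1 0 0.45 0.28 0 0 0; 1 0 0.6 0.3 0 0 0; 1 0 0.78 0.31 0 0 0; 1 0 0.78 0.31 0 0 0")

```text
time: 5.3
tool_pos: [423.1, 91.5, 226.2]
tcp_rot: [3.14, -0.001, 0.374]
contact_force: [-0.1, 0.8, -0.5]
grip_width: 0.2
finger_force: 0.0
```

```bash
python3 -c "
from h import *
o=readout.get_obs();d=o['tool_pos'][:2]-[481.3,92.3];c,s=np.cos(.3735),np.sin(.3735)
print(o['tool_pos'],'u',d@[c,s],'v',d@[-s,c])
p=vision.capture('scene');cv2.imwrite('pics/s2.png',cv2.resize(p['frame'][60:300,230:480,::-1],None,fx=2.4,fy=2.4))"
```

```text
[423.08247606  91.47057066 226.17580866] u -54.506413170642226 v 20.469952848867283
```

View pics/s2.png

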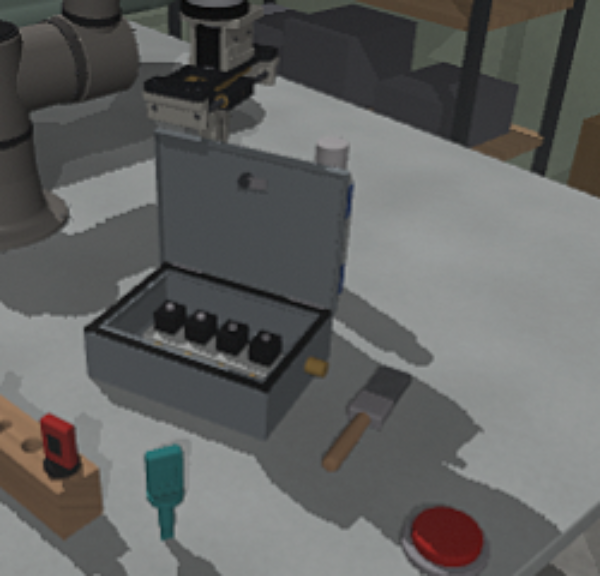

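The lid is near vertical with the closed fingers behind its top-left edge at about (205,125). The can is untouched. I'll carry on along the arc.

Call:
step_arm(series="1 0 0.2 0.02 0 0 0; 1 0 0.48 0.06 0 0 0; 1 0 0.72 0.14 0 0 0; 1 0 0.95 0.25 0 0 0; 1 0 0.95 0.25 0 0 0")

```text
time: 5.85
tool_pos: [450.0, 21.5, 205.1]
tcp_rot: [3.141, 0.002, 0.374]
contact_force: [-0.2, 1.1, -0.9]
grip_width: 0.1
finger_force: 0.0
```

Call:
step_arm(series="1 0 0.22 0.13 0 0 0; 1 0 0.41 0.3 0 0 0; 1 0 0.58 0.48 0 0 0; 1 0 0.72 0.69 0 0 0; 1 0 0.72 0.69 0 0 0")

```text
time: 6.35
tool_pos: [470.2, -30.7, 149.3]
tcp_rot: [-3.14, 0.003, 0.375]
contact_force: [-1.0, -0.1, 0.6]
grip_width: 0.3
finger_force: 0.0
```

Call:
step_arm(series="1 0 0.12 0.22 0 0 0; 1 0 0.21 0.46 0 0 0; 1 0 0.25 0.65 0 0 0; 1 0 0.27 0.8 0 0 0; 1 0 0.27 0.88 0 0 0; 1 0 0.27 0.92 0 0 0; 1 0 0.27 0.92 0 0 0")

```text
time: 7.05
tool_pos: [479.0, -50.4, 77.2]
tcp_rot: [-3.141, 0.0, 0.376]
contact_force: [-0.5, 0.2, 1.4]
grip_width: 0.3
finger_force: 0.0
```

```bash
python3 -c "
from h import *
o=readout.get_obs();d=o['tool_pos'][:2]-[481.3,92.3];c,s=np.cos(.3735),np.sin(.3735)
print(o['tool_pos'],'u',d@[c,s],'v',d@[-s,c],o['contact_force'])"
```

```text
[478.98517924 -50.40873522  77.2068743 ] u -54.22627101845121 v -132.02519848847723 [-0.49943631  0.19289377  1.43096871]
```

Call:
step_arm(series="1 0 0 0.03 0 0 0; 1 0 0 0.05 0 0 0; 1 0 0 0.05 0 0 0")

```text
time: 7.35
tool_pos: [479.5, -50.8, 74.2]
tcp_rot: [3.141, -0.001, 0.376]
contact_force: [-2.3, 0.9, 8.5]
grip_width: 0.6
finger_force: 4.3
```

```bash
python3 -c "
from h import *
o=readout.get_obs();print(o['tool_pos'],o['contact_force'])
p=vision.capture('scene');save(p,'s3');C=cloud(p)
c,s=np.cos(.3735),np.sin(.3735)
d=C[...,:2]-[481.3,92.3];u=d@[c,s];v=d@[-s,c];w=(p['depth']>0)&(abs(u-60)<40)&(v<-10)&(v>-170)&(C[...,2]>50)&(C[...,2]<150)
print(w.sum(),np.polyfit(v[w],C[...,2][w],1),np.median(C[...,2][w]))
p=vision.capture('top');save(p,'t3');C=cloud(p)
for q in [p]:
  for t in ['slot','lid_edge','hinge_mid']:
    print(t,[(round(x['p'],2),x['position'],at_z(q,x['position'],83 if t=='slot' else 74)) for x in models.pinpoint(q,t)[:2]])
"
```

```text
[479.51076265 -50.7504954   74.20724233] [-2.27910842  0.85554071  8.47485207]
945 [-3.63705635e-03  7.31398428e+01] 73.44887570039978
slot [(0.2, [398.5, 216.8], array([ 512.86427417, -263.67239009,   83.        ]))]
lid_edge [(0.61, [334.9, 205.0], array([554.84913458, -72.22136831,  74.        ]))]
hinge_mid [(0.97, [283.7, 231.7], array([477.36647716,  85.22428572,  74.        ])), (0.59, [395.6, 214.3], array([ 521.5120167 , -256.46778511,   74.        ]))]
```

Call:
step_arm(series="0 0 0 -0.5 0 0 0; 0 0 0 -1 0 0 0; 0 0 0 -1 0 0 0")

```text
time: 7.9
tool_pos: [482.2, -51.5, 158.1]
tcp_rot: [3.135, -0.008, 0.376]
contact_force: [0.6, 0.1, -0.1]
grip_width: 20.4
finger_force: 0.0
```

Call:
step_arm(series="0 0 0.5 -0.5 0 0 0; 0 0 1 -0.8 0 0 0; 0 0 1 -0.8 0 0 0; 0 0 1 -0.8 0 0 0")

```text
time: 8.3
tool_pos: [508.5, -125.9, 216.8]
tcp_rot: [3.141, -0.0, 0.374]
contact_force: [-1.1, 0.8, -0.9]
grip_width: 45.6
finger_force: 0.0
```

Call:
step_arm(series="0 0 0.5 0 0 0 0; 0 0 1 0 0 0 0; 0 0 1 0 0 0 0; 0 0 1 0 0 0 0")

```text
time: 8.7
tool_pos: [536.9, -198.6, 215.2]
tcp_rot: [-3.138, 0.002, 0.376]
contact_force: [-0.2, -0.1, -0.1]
grip_width: 46.4
finger_force: 0.0
```

```bash
cat > m.py <<'E'
from h import *
np.set_printoptions(precision=3,suppress=True)
p=vision.capture("top"); s=vision.capture("scene"); save(p,"t4"); save(s,"s4")
for n,q in (("top",p),("scene",s)):
    for t,zz in (("slot",83),("lid_edge",74),("hinge_mid",70),("key_grip",94),("hole20",62)):
        print(n,t,[(round(x['p'],2),np.array(x['position']),at_z(q,x['position'],zz)[:2]) for x in models.pinpoint(q,t)[:4]])
    C=cloud(q);F=q["frame"].astype(int);z=C[...,2]
    w=(q["depth"]>0)&(C[...,0]>350)&(C[...,0]<700)&(abs(z-74)<3)&(C[...,1]>-140)&(C[...,1]<150)&(abs(F[...,0]-F[...,2])<30)
    w=cv2.morphologyEx(w.astype(np.uint8),cv2.MORPH_OPEN,np.ones((3,3)))>0
    print(n,"lid rect",cv2.minAreaRect(C[w][:,:2].astype(np.float32)),w.sum())
    # bezel / raised things
    w=(q["depth"]>0)&(z>78)&(z<90)&(np.hypot(C[...,0]-534,C[...,1]+44)<40); print("bezel",w.sum(),C[w].mean(0) if w.sum() else 0)
    a=proj(q,(536,-44,83)).astype(int); b=proj(q,(590,-255,80)).astype(int)
    i=[cv2.resize(q["frame"][k[1]-30:k[1]+30,k[0]-30:k[0]+30,::-1],(390,390),interpolation=cv2.INTER_CUBIC) for k in (a,b)]; print(a,b)
    cv2.imwrite(f"pics/{n}4c.png",np.hstack(i))
cv2.imwrite("pics/both4.png",cv2.resize(np.vstack([cv2.imread("pics/top4c.png"),cv2.imread("pics/scene4c.png")]),(600,600)))
E
python3 m.py
```

```text
top slot [(0.59, array([323.9, 210.6]), array([537.666, -38.235]))]
top lid_edge [(0.52, array([397.6, 213. ]), array([ 525.322, -262.771]))]
top hinge_mid [(0.93, array([284.2, 230.7]), array([480.619,  83.947]))]
top key_grip [(0.73, array([365. , 183.7]), array([ 615.063, -164.618])), (0.61, array([440.4, 178.9]), array([ 624.213, -396.113]))]
top hole20 [(0.57, array([395.3, 198.2]), array([ 572.411, -259.43 ])), (0.53, array([396.7, 212.7]), array([ 527.431, -261.828]))]
top lid rect ((517.7355346679688, 14.948577880859375), (236.9366912841797, 182.89990234375), 23.53962516784668) 226
bezel 116 [536.588 -42.641  81.467]
[325 211] [394 191]
scene slot [(0.54, array([299.8, 206.9]), array([556.159, -81.221])), (0.42, array([307.3, 201.2]), array([548.065, -49.877]))]
scene lid_edge [(0.55, array([302. , 209.3]), array([558.415, -75.922]))]
scene hinge_mid [(0.91, array([332.1, 177.4]), array([481.829,  97.329]))]
scene key_grip [(0.74, array([291.5, 249.2]), array([ 684.213, -200.761])), (0.74, array([200.6, 305.3]), array([ 701.188, -422.547])), (0.55, array([253.1, 240.2]), array([ 604.411, -250.709]))]
scene hole20 [(0.92, array([253.1, 254.4]), array([ 613.467, -259.818])), (0.85, array([245.1, 241.9]), array([ 563.996, -252.041])), (0.63, array([229.9, 236.1]), array([ 521.881, -269.91 ]))]
scene lid rect ((519.5520629882812, 9.757492065429688), (246.19984436035156, 191.09768676757812), 21.231355667114258) 2735
bezel 92 [542.201 -44.544  81.692]
[306 198] [248 242]
```

View pics/both4.png

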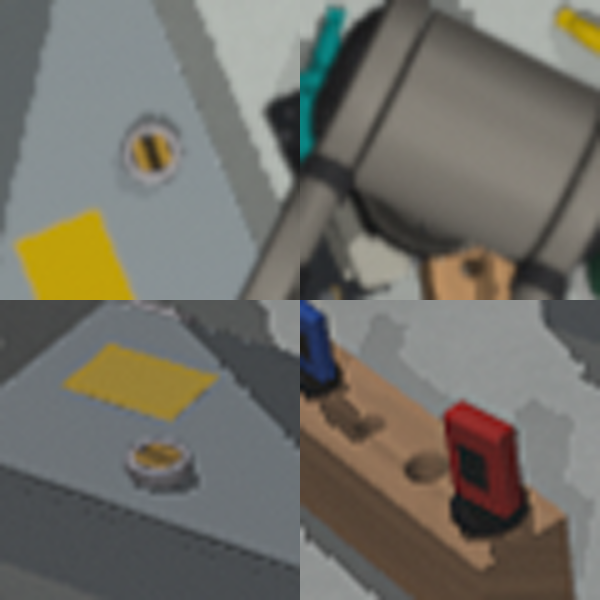

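```bash
cat > n.py <<'E'
from h import *
from scipy.optimize import least_squares
np.set_printoptions(precision=3,suppress=True)
p=vision.capture("top"); s=vision.capture("scene")
a,b=(325.6,211.6),(307.8,199.4)
print("slot",at_z(p,a,83),at_z(s,b,83))
print("tri",least_squares(lambda X:np.r_[proj(p,X)-a,(proj(s,X)-b)],[536,-43,83]).x)
for q,c0 in ((p,a),(s,b)):
    F=q["frame"].astype(float); c=np.round(c0).astype(int); pts=[];W=[]
    for r in range(c[1]-5,c[1]+6):
        for u in range(c[0]-6,c[0]+7):
            X=at_z(q,(u,r),83)[:2]-at_z(q,c0,83)[:2]
            if np.hypot(*X)<12.5:
                pts.append(X);W.append(max(0,125-F[r,u,0]))
    pts=np.array(pts);W=np.array(W);m=W@pts/W.sum();D=pts-m;M=(D*W[:,None]).T@D/W.sum();w,v=np.linalg.eigh(M);print("slot yaw",np.arctan(v[1,1]/v[0,1]),w,"centroid off",m,len(W),(W>0).sum())
# key: handle top face corners via scene crop
C=cloud(s);F=s["frame"].astype(int);z=C[...,2];r=(s["depth"]>0)&(F[...,0]>2*F[...,1])&(F[...,0]>60)&(C[...,1]<-200)&(C[...,0]<680)&(C[...,0]>580)&(z>75)
P=C[r];u,sv,vt=np.linalg.svd(P-P.mean(0),full_matrices=False);print("red",len(P),P.mean(0),P.min(0),P.max(0))
k=P[(P[:,2]>80)&(P[:,2]<112)];print("front face yaw",np.arctan(np.polyfit(k[:,0],k[:,1],1)[0]),k.mean(0))
t=P[P[:,2]>115.5];print("top",len(t),t.mean(0))
print(shares((615.5,-254.5,78),.373))
E
python3 n.py
```

```text
slot [534.497 -43.295  83.   ] [542.242 -43.601  83.   ]
tri [536.302 -41.415  78.657]
slot yaw 0.2797732682209013 [ 3.117 37.944] centroid off [1.275 1.91 ] 52 20
slot yaw 0.30852235877340806 [22.005 43.327] centroid off [-1.441  0.357] 38 29
red 198 [ 622.154 -257.276  102.481] [ 602.445 -266.262   75.18 ] [ 635.135 -246.576  119.782]
front face yaw 0.38769749858686176 [ 624.613 -257.799   97.595]
top 57 [ 617.996 -255.674  117.325]
(array([0.651, 0.994, 1.74 ]), array([ 0.   , -0.   ,  0.001]))
```

Call:
step_arm(series="0 0.3 0.5 0 0 0 0; 0 0.65 1 0 0 0 0; 0 0.65 1 0.3 0 0 0; 0 0.65 1 0.7 0 0 0; 0 0.65 1 0.7 0 0 0")

```text
time: 9.9
tool_pos: [613.3, -253.9, 155.8]
tcp_rot: [-3.134, 0.006, 0.376]
contact_force: [-0.2, -1.0, -0.9]
grip_width: 45.7
finger_force: 0.0
```

Call:
step_arm(series="0 0 0 0.3 0 0 0; 0 0 0 0.6 0 0 0; 0 0 0 0.9 0 0 0; 0 0 0 1 0 0 0; 0 0 0 1 0 0 0; 1 0 0 1 0 0 0; 1 0 0 1 0 0 0; 1 0 0 1 0 0 0; 1 0 0 1 0 0 0; 1 0 0 1 0 0 0; 1 0 0 1 0 0 0")

```text
time: 11.0
tool_pos: [615.8, -255.0, 81.7]
tcp_rot: [3.141, -0.0, 0.376]
contact_force: [-0.9, 1.7, 3.7]
grip_width: 14.1
finger_force: 30.0
```

Call:
step_arm(series="1 0 0 -0.3 0 0 0; 1 0 0 -0.7 0 0 0; 1 0 0 -1 0 0 0; 1 0 0 -1 0 0 0")

```text
time: 11.4
tool_pos: [617.3, -255.9, 165.1]
tcp_rot: [3.136, -0.005, 0.376]
contact_force: [0.8, -0.7, -2.1]
grip_width: 13.8
finger_force: 30.0
```

Call:
step_arm(series="1 0 0 -0.4 0 0 0; 1 0 0 -0.6 0 0 0; 1 0 -0.5 -0.6 0 0 0; 1 0 -1 -0.6 0 0 0; 1 0 -1 -0.6 0 0 0; 1 0 -1 -0.6 0 0 0")

```text
time: 12.0
tool_pos: [585.8, -179.7, 208.2]
tcp_rot: [-3.141, 0.001, 0.378]
contact_force: [0.3, 0.3, -0.8]
grip_width: 13.9
finger_force: 30.0
```

```bash
cat > k.py <<'E'
from h import *
np.set_printoptions(precision=2,suppress=True)
o=readout.get_obs(); s=vision.capture("scene"); p=vision.capture("top")
T=o["tool_pos"]; print(o["time"],T,o["tcp_rot"],o["grip_width"],o["finger_force"])
for z in (-12,-74.7): print("expected px z",z,proj(s,T+[0,0,z]),proj(p,T+[0,0,z]))
for n,q in (("s",s),("p",p)):
    for t in ("key_tip","key_grip"): print(n,t,[(round(x['p'],2),np.array(x['position'])) for x in models.pinpoint(q,t)[:4]])
c=proj(s,T+[0,0,-30]).astype(int)
cv2.imwrite("pics/k.png",cv2.resize(s["frame"][c[1]-45:c[1]+45,c[0]-45:c[0]+45,::-1],(720,720)[:2],interpolation=cv2.INTER_CUBIC)[60:660]); print(c)
C=cloud(s);F=s["frame"].astype(int);r=(s["depth"]>0)&(np.linalg.norm(C[...,:2]-T[:2],axis=-1)<35)
w=r&(F[...,0]>2*F[...,1])&(F[...,0]>60);P=C[w];print("red",len(P),P.mean(0)-T,P.min(0)-T,P.max(0)-T)
w=r&(C[...,2]>T[2]-80)&(C[...,2]<T[2]-35);P=C[w];print("shank",len(P),P.mean(0)-T,P.min(0)-T,P.max(0)-T)
for lo in range(-80,-20,6):
    k=r&(C[...,2]>T[2]+lo)&(C[...,2]<T[2]+lo+6)
    if k.sum(): print(lo,k.sum(),C[k].mean(0)[:2]-T[:2],np.array(np.nonzero(k))[::-1].mean(1))
E
python3 k.py
```

```text
12.0 [ 585.84 -179.7   208.18] [-3.14  0.    0.38] 13.88101273930679 29.997945427894592
expected px z -12 [271.63 188.47] [373.68 188.27]
expected px z -74.7 [273.47 210.8 ] [371.57 191.34]
s key_tip [(0.93, array([243.1, 310.5])), (0.7, array([273.3, 209.9])), (0.65, array([301.9, 277.9]))]
s key_grip [(0.89, array([289.9, 250.1])), (0.76, array([271.7, 177.5])), (0.58, array([200.5, 303.3])), (0.28, array([383.7, 235.6]))]
p key_tip [(0.61, array([413.3, 162.8]))]
p key_grip [(0.71, array([438.2, 178.7]))]
[272 195]
red 116 [13.35 -0.57 12.48] [ -7.65 -12.25 -10.72] [19.78  8.2  37.01]
shank 81 [  5.49  -2.73 -53.2 ] [ -5.34  -8.83 -74.36] [ 10.74   5.62 -35.16]
-80 1 [ 6.59 -0.08] [275. 212.]
-74 13 [ 2.03 -1.31] [273.38 210.23]
-68 5 [4.86 0.58] [274.6 208.8]
-62 13 [ 5.58 -2.51] [273.46 206.92]
-56 11 [ 5.28 -3.36] [272.91 204.91]
-50 16 [ 7.35 -3.81] [273.06 203.12]
-44 15 [ 6.6  -2.86] [273.07 200.87]
-38 17 [ 5.99 -4.82] [272.   198.65]
-32 12 [ 6.67 -3.89] [272.33 196.5 ]
-26 2 [12.27 -4.06] [273.5 195.5]
```

View pics/k.png

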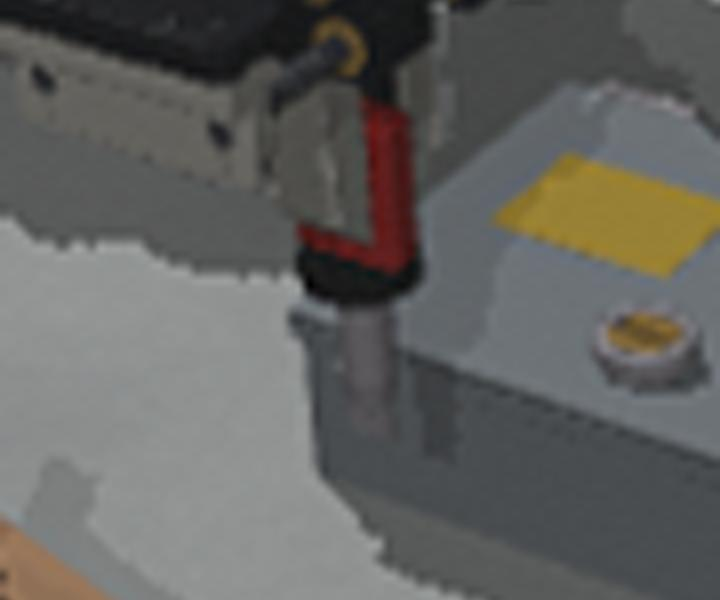

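Call:
step_arm(series="1 0 -0.45 0 0 0 0; 1 0.07 -0.9 0 0 0 0; 1 0.07 -0.9 0 0 0 0; 1 0.07 -0.9 0 0 0 0")

```text
time: 12.7
tool_pos: [565.3, -111.5, 209.3]
tcp_rot: [3.141, -0.0, 0.377]
contact_force: [0.1, -0.5, -0.9]
grip_width: 13.7
finger_force: 30.0
```

Call:
step_arm(series="1 0 -0.45 0 0 0 0.0138; 1 0 -0.9 0.2 0 0 0.0138; 1 0 -0.9 0.35 0 0 0.0138; 1 0 -0.9 0.35 0 0 0.0138; 1 0 -0.9 0.35 0 0 0.0138")

```text
time: 13.2
tool_pos: [539.3, -45.9, 181.2]
tcp_rot: [3.141, -0.0, 0.288]
contact_force: [0.3, -0.5, -2.1]
grip_width: 13.9
finger_force: 30.0
```

```bash
python3 k.py | head -6; python3 -c "
from h import *
s=vision.capture('scene');print(proj(s,(538,-43.5,83)),shares((538,-43.5,178),.29))"
```

```text
13.2 [539.34 -45.93 181.17] [ 3.14 -0.    0.29] 13.89814727998767 29.997991025447845
expected px z -12 [305.98 171.72] [326.65 206.92]
expected px z -74.7 [306.33 192.01] [326.49 209.18]
s key_tip [(0.88, array([298.3, 280.6])), (0.7, array([306.7, 190.8])), (0.7, array([241.8, 309.5])), (0.24, array([306.2, 200.1]))]
s key_grip [(0.9, array([287.3, 247.5])), (0.77, array([198.5, 302.8])), (0.51, array([304.7, 160.9]))]
p key_tip [(0.83, array([414.6, 161.5])), (0.6, array([368.4, 161.4]))]
[306.86319199 198.69478779] (array([-0.004, -0.021,  0.042]), array([ 0.0001, -0.0001, -0.0002]))
```

View pics/k.png

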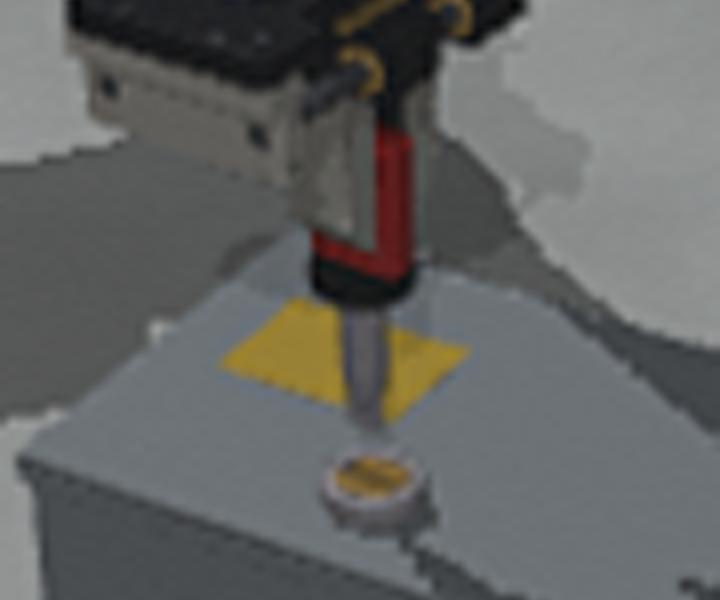

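Call:
step_arm(series="1 -0.02 -0.04 0.1 0 0 0; 1 -0.02 -0.04 0.2 0 0 0; 1 -0.02 -0.04 0.25 0 0 0; 1 -0.02 -0.04 0.25 0 0 0; 1 -0.02 -0.04 0.25 0 0 0")

```text
time: 14.05
tool_pos: [536.1, -41.9, 161.0]
tcp_rot: [3.142, 0.0, 0.289]
contact_force: [0.2, 0.0, -2.0]
grip_width: 13.6
finger_force: 30.0
```

```bash
python3 -c "
from h import *
o=readout.get_obs();print(o['tool_pos'],o['tcp_rot'],o['contact_force'],shares((537,-43.3,151),.29,o))"
```

```text
[536.14290733 -41.90527868 160.97216692] [3.14158578e+00 1.99865215e-04 2.89497712e-01] [ 0.21937271  0.03356136 -1.99625602] (array([0.005, 0.02 , 0.125]), array([ 0.    ,  0.    , -0.0001]))
```

Call:
step_arm(series="1 0.01 0.017 0 0 0 0; 1 0.01 0.017 0.03 0 0 0; 1 0.01 0.017 0.06 0 0 0; 1 0.01 0.017 0.09 0 0 0; 1 0.01 0.017 0.09 0 0 0")

```text
time: 14.55
tool_pos: [537.0, -43.0, 153.5]
tcp_rot: [-3.141, 0.001, 0.289]
contact_force: [-0.2, -0.7, -0.8]
grip_width: 13.9
finger_force: 30.0
```

Call:
step_arm(series="1 0 0 0.02 0 0 0; 1 0 0 0.035 0 0 0; 1 0 0 0.035 0 0 0; 1 0 0 0.035 0 0 0")

```text
time: 14.95
tool_pos: [537.3, -43.0, 151.1]
tcp_rot: [3.142, 0.0, 0.289]
contact_force: [-0.2, 0.5, -0.1]
grip_width: 13.8
finger_force: 30.0
```

```bash
python3 k.py | head -8
```

```text
14.95 [537.26 -42.99 151.11] [3.14 0.   0.29] 13.841871723979587 29.997962415218353
expected px z -12 [306.55 180.94] [325.58 208.76]
expected px z -74.7 [306.88 200.5 ] [325.46 210.91]
s key_tip [(0.9, array([301.4, 278.5])), (0.82, array([307.6, 201.3])), (0.68, array([254.1, 251.8])), (0.61, array([241.8, 310.6]))]
s key_grip [(0.9, array([288.5, 248.1])), (0.8, array([201.5, 304.9])), (0.54, array([302.2, 173.8]))]
p key_tip [(0.81, array([370.4, 160. ])), (0.68, array([417.4, 164.8])), (0.39, array([398.6, 213. ]))]
p key_grip [(0.7, array([438. , 176.4])), (0.49, array([365.5, 185.8])), (0.44, array([395.2, 185.4]))]
[306 186]
```

View pics/k.png

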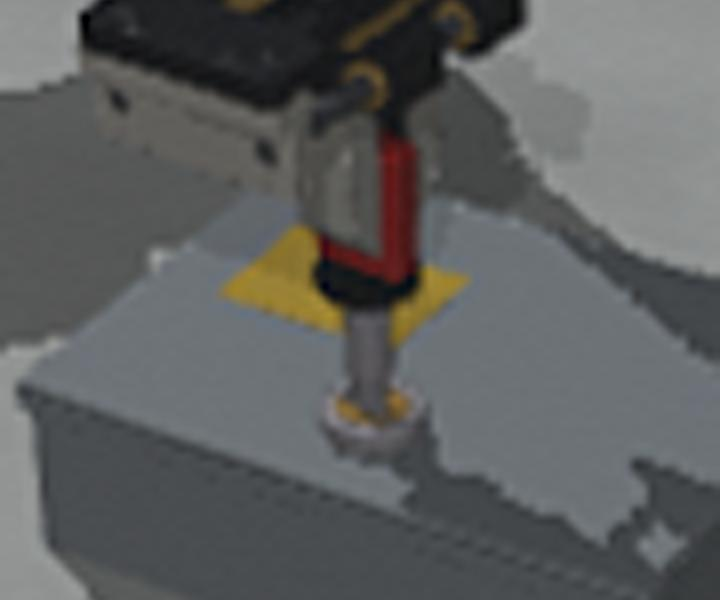

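Call:
step_arm(series="1 0 0 0.015 0 0 0; 1 0 0 0.015 0 0 0; 1 0 0 0.015 0 0 0.02; 1 0 0 0.015 0 0 0.04; 1 0 0 0.015 0 0 0.06; 1 0 0 0.015 0 0 0.08; 1 0 0 0.015 0 0 0.1; 1 0 0 0.015 0 0 0.1")

```text
time: 16.05
tool_pos: [537.3, -42.8, 149.9]
tcp_rot: [-3.141, -0.0, -0.34]
contact_force: [0.7, 0.6, -1.6]
grip_width: 13.6
finger_force: 30.0
```

```bash
python3 -c "
from h import *
o=readout.get_obs();print(o['tool_pos'],o['tcp_rot'],o['contact_force'],o['moment'],o['joint_positions'])"
```

```text
[537.3285476  -42.84538644 149.87527007] [-3.14137297e+00 -9.59388482e-05 -3.39861069e-01] [ 0.6811726   0.58789615 -1.61593259] [ 0.23785353 -0.05101515  0.09145984] [-2.21906657e-01  4.40423701e-01  1.59868500e+00  2.31843788e-04
  1.10236284e+00  1.68864607e+00]
```

Call:
step_arm(series="1 0 0 0 0 0 0.02; 1 0 0 0 0 0 0.04; 1 0 0 0 0 0 0.06; 1 0 0 0 0 0 0.08; 1 0 0 0 0 0 0.1; 1 0 0 0 0 0 0.12; 1 0 0 0 0 0 0.13; 1 0 0 0 0 0 0.14; 1 0 0 0 0 0 0.14")

```text
time: 16.95
tool_pos: [537.2, -42.8, 149.9]
tcp_rot: [3.142, 0.0, -1.216]
contact_force: [-0.2, 1.1, -1.6]
grip_width: 14.0
finger_force: 30.0
```

```bash
python3 -c "
from h import *
o=readout.get_obs();print(o['tool_pos'],o['tcp_rot'],o['contact_force'],o['moment'],o['joint_positions'])"
```

```text
[537.18463128 -42.7735437  149.87532852] [ 3.14153466e+00  3.17117645e-04 -1.21587166e+00] [-0.22386166  1.14259976 -1.6267804 ] [ 0.45412727 -0.01246138  0.11036335] [-2.21850948e-01  4.40352367e-01  1.59880461e+00  2.62423053e-04
  1.10265723e+00  2.56469859e+00]
```

Not against the stop yet, so I'll turn further in small steps.

Call:
step_arm(series="1 0 0 0 0 0 0.01; 1 0 0 0 0 0 0.018; 1 0 0 0 0 0 0.018")

```text
time: 17.25
tool_pos: [537.2, -42.8, 149.9]
tcp_rot: [3.141, 0.0, -1.329]
contact_force: [0.0, 1.5, -1.3]
grip_width: 14.0
finger_force: 30.0
```

```bash
python3 -c "
from h import *
o=readout.get_obs();print(o['tcp_rot'],o['moment'],o['joint_positions'][5])"
```

```text
[ 3.14149313e+00  3.60651090e-04 -1.32855867e+00] [0.51000865 0.01743593 0.08647639] 2.6773281798077506
```

Call:
step_arm(series="1 0 0 0 0 0 0.007; 1 0 0 0 0 0 0.012; 1 0 0 0 0 0 0.012")

```text
time: 17.55
tool_pos: [537.2, -42.8, 149.8]
tcp_rot: [3.141, 0.0, -1.404]
contact_force: [0.6, 2.0, -1.4]
grip_width: 14.4
finger_force: 30.0
```

```bash
python3 -c "
from h import *
o=readout.get_obs();print(o['tcp_rot'],o['moment'],o['joint_positions'][5])"
```

```text
[ 3.14143528e+00  3.48058693e-04 -1.40383073e+00] [ 0.61999176 -0.03421051  0.07389418] 2.7526043381558933
```

Call:
step_arm(series="1 0 0 0 0 0 0.006; 1 0 0 0 0 0 0.012; 1 0 0 0 0 0 0.012")

```text
time: 17.85
tool_pos: [537.2, -42.8, 149.9]
tcp_rot: [3.141, 0.0, -1.48]
contact_force: [0.1, 2.7, -1.4]
grip_width: 13.6
finger_force: 30.0
```

```bash
python3 -c "
from h import *
o=readout.get_obs();print(o['tcp_rot'],o['moment'],o['joint_positions'][5])"
```

```text
[ 3.14139350e+00  3.14047947e-04 -1.47979568e+00] [0.67999809 0.0229903  0.08909639] 2.8285854921844327
```

```bash
python3 k.py | head -5
```

```text
17.85 [537.17 -42.79 149.86] [ 3.14  0.   -1.48] 13.551048527228785 30.00415474176407
expected px z -12 [306.6  181.31] [325.51 208.84]
expected px z -74.7 [306.92 200.83] [325.4  210.98]
s key_tip [(0.86, array([241.8, 312.2])), (0.81, array([306.4, 199.5])), (0.8, array([297.7, 278.4]))]
s key_grip [(0.81, array([200.3, 302.7])), (0.8, array([291.3, 248.9])), (0.67, array([306.9, 171.2]))]
```

View pics/k.png

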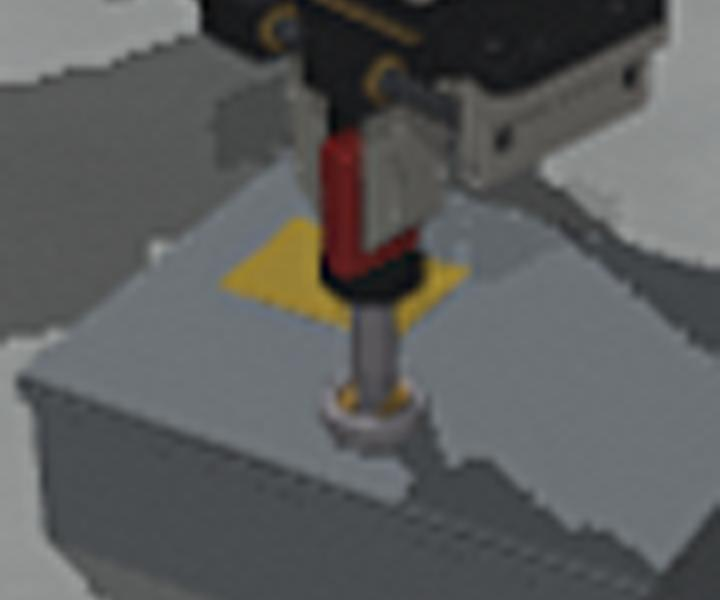

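Call:
step_arm(series="1 0 0 0 0 0 0.01; 1 0 0 0 0 0 0.018; 1 0 0 0 0 0 0.018; 1 0 0 0 0 0 0.018")

```text
time: 18.55
tool_pos: [537.2, -42.9, 149.9]
tcp_rot: [3.141, 0.0, -1.594]
contact_force: [0.8, 3.1, -1.7]
grip_width: 13.9
finger_force: 30.0
```

```bash
python3 -c "
from h import *
for i in range(3):
  vision.capture('top');o=readout.get_obs();print(o['tcp_rot'],o['moment'],o['contact_force'],o['joint_positions'][5],o['tau'][5])"
```

```text
[ 3.14136716e+00  8.81251804e-05 -1.59402469e+00] [0.89279402 0.0800335  0.2002817 ] [-0.04835021  2.37425291 -1.97234662] 2.942815777194156 0.1391583401709795
[ 3.14142702e+00  1.22964260e-04 -1.59428404e+00] [0.92317698 0.03978415 0.12828968] [-0.75609118  2.22992186 -1.13996809] 2.943090328908105 0.12466421350836754
[ 3.14141819e+00  1.06063914e-04 -1.59460270e+00] [0.91324745 0.04242574 0.1612816 ] [ 0.3625858   3.66373698 -1.46047209] 2.943404133116662 0.1229950413107872
```

Call:
step_arm(series="1 0 0 0 0 0 0.005; 1 0 0 0 0 0 0.01; 1 0 0 0 0 0 0.01; 1 0 0 0 0 0 0.01")

```text
time: 19.1
tool_pos: [537.2, -43.0, 149.9]
tcp_rot: [3.141, -0.0, -1.657]
contact_force: [-0.4, 2.8, -1.2]
grip_width: 13.7
finger_force: 30.0
```

```bash
python3 -c "
from h import *
for i in range(3):
  vision.capture('top');o=readout.get_obs();print(o['tcp_rot'],o['moment'],o['contact_force'],o['joint_positions'][5],o['tau'][5])"
```

```text
[ 3.14150743e+00 -1.50366590e-04 -1.65733707e+00] [0.81441657 0.07900248 0.23287026] [-0.61545055  2.17351953 -0.49807527] 3.0061129035990484 0.1953615853562951
[ 3.14153100e+00 -1.53796314e-04 -1.65753778e+00] [0.80720505 0.07579153 0.18680122] [-0.73588807  2.14371707 -1.48669065] 3.006326905781946 0.18691642675548792
[ 3.14151032e+00 -1.58833186e-04 -1.65777735e+00] [0.70668867 0.15055609 0.18866791] [-0.51984769  2.3888965  -1.23310175] 3.0065470834669665 0.18623795360326767
```

Call:
step_arm(series="1 0 0 0.01 0 0 0; 1 0 0 0.02 0 0 0; 1 0 0 0.02 0 0 0; 1 0 0 0.02 0 0 0")

```text
time: 19.65
tool_pos: [537.3, -43.1, 149.6]
tcp_rot: [-3.141, -0.0, -1.658]
contact_force: [-3.1, 2.7, 8.7]
grip_width: 13.8
finger_force: 30.0
```

Call:
step_arm(series="1 0 0 0.01 0 0 0; 1 0 0 0.02 0 0 0; 1 0 0 0.02 0 0 0; 1 0 0 0.02 0 0 0")

```text
time: 20.05
tool_pos: [537.5, -43.2, 149.1]
tcp_rot: [-3.14, -0.001, -1.658]
contact_force: [-6.2, 3.9, 16.5]
grip_width: 13.8
finger_force: 30.0
```

```bash
python3 -c "
from h import *
for i in range(2):
  vision.capture('top');o=readout.get_obs();print(o['tool_pos'],o['moment'],o['contact_force'],o['joint_positions'][5],o['tau'][5])"
```

```text
[537.51445069 -43.18852433 149.12542787] [0.91350141 1.38490418 0.19385932] [-6.18777951  2.65237392 16.49320363] 3.0068622873131177 0.1970958011224866
[537.48969959 -43.2057266  149.10297178] [0.90387997 1.4389673  0.18209961] [-6.14550689  2.28968195 14.67996997] 3.006881481461304 0.19706779159605503
```

Call:
step_arm(series="1 0 0 -0.04 0 0 -0.015; 1 0 0 -0.04 0 0 -0.03; 1 0 0 -0.1 0 0 -0.03; 1 0 0 -0.2 0 0 -0.03; 1 0 0 -0.45 0 0 -0.03; 1 0 0 -0.9 0 0 -0.03; 1 0 0 -1 0 0 -0.03; 1 0 0 -1 0 0 -0.03")

```text
time: 20.95
tool_pos: [538.1, -43.4, 228.4]
tcp_rot: [-3.138, -0.002, -1.471]
contact_force: [-0.2, -0.0, -1.3]
grip_width: 13.6
finger_force: 30.0
```

Call:
step_arm(series="1 0.4 0 0 0 0 -0.02; 1 0.8 0 0 0 0 -0.04; 1 1 0 0 0 0 -0.06; 1 1 0 0 0 0 -0.08; 1 1 0 0 0 0 -0.1; 1 1 0 0 0 0 -0.1")

```text
time: 21.55
tool_pos: [544.6, -122.7, 225.0]
tcp_rot: [3.14, 0.002, -0.842]
contact_force: [0.3, -0.1, -0.5]
grip_width: 13.4
finger_force: 30.0
```

```bash
cat > v.py <<'E'
from h import *
np.set_printoptions(precision=3,suppress=True)
p=vision.capture("top"); s=vision.capture("scene"); ims=[]
for q in (p,s):
    c0=proj(q,(537.2,-43,83)); c=np.round(c0).astype(int); F=q["frame"].astype(float); pts=[];W=[]
    for r in range(c[1]-6,c[1]+7):
        for u in range(c[0]-6,c[0]+7):
            X=at_z(q,(u,r),83)[:2]-at_z(q,c0,83)[:2]
            if np.hypot(*X)<13: pts.append(X);W.append(max(0,115-F[r,u,0]))
    pts=np.array(pts);W=np.array(W);m=W@pts/max(W.sum(),1);D=pts-m;M=(D*W[:,None]).T@D/max(W.sum(),1);w,v=np.linalg.eigh(M);print("slot yaw",np.arctan2(v[1,1],v[0,1]),w,m)
    ims.append(cv2.resize(q["frame"][c[1]-20:c[1]+20,c[0]-20:c[0]+20,::-1],(400,400),interpolation=cv2.INTER_CUBIC))
cv2.imwrite("pics/v.png",np.hstack(ims)); o=readout.get_obs();print(o["time"],o["tool_pos"],o["tcp_rot"],shares((566,-260,215),.117,o))
E
python3 v.py
```

```text
slot yaw 2.3766741689440742 [24.468 41.815] [-3.736 -0.187]
slot yaw 1.9613010856046074 [15.276 43.341] [ 0.891 -0.579]
21.65 [ 544.846 -122.488  225.624] [ 3.141  0.002 -0.845] (array([1.462, 0.942, 0.132]), array([ 0.   ,  0.   , -0.153]))
```

View pics/v.png

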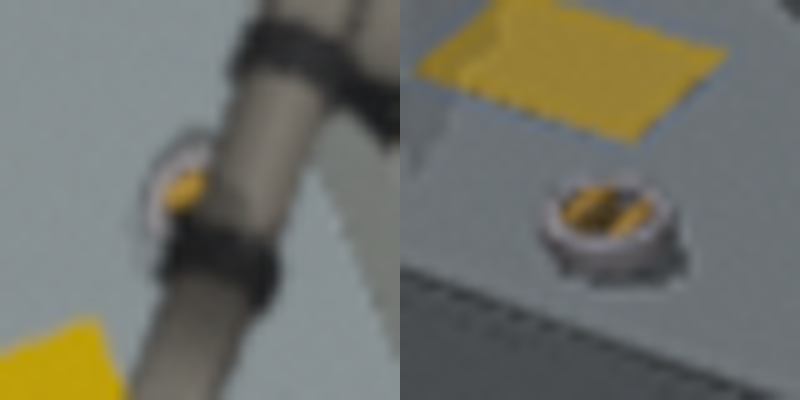

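```bash
cat > hole.py <<'E'
from h import *
np.set_printoptions(precision=1,suppress=True)
p=vision.capture("top"); s=vision.capture("scene")
G={"top":(p,["top0","t3"]),"scene":(s,["scene0","s3","s4"])}
ims=[]
for n,(q,fs) in G.items():
  for f in fs:
    F=cv2.imread(f"pics/{f}.png").astype(float).sum(-1)
    for name,g in (("20",(569,-261)),("14",(524,-266.5))):
        c=np.array(g,float); r0=14 if name=="20" else 11
        px=proj(q,(*c,62)); V=[(u,v) for v in range(int(px[1])-12,int(px[1])+13) for u in range(int(px[0])-12,int(px[0])+13)]
        X=np.array([at_z(q,k,62)[:2] for k in V]); I=np.array([F[v,u] for u,v in V])
        for _ in range(8):
            d=np.hypot(*(X-c).T); k=d<r0; w=np.clip(np.percentile(I[d<18],75)*.88-I[k],0,None)
            c=w@X[k]/w.sum()
        print(n,f,name,c,"px",proj(q,(*c,62)))
c=proj(s,(569,-261,62)).astype(int); a=cv2.imread("pics/scene0.png")[c[1]-22:c[1]+23,c[0]-30:c[0]+30]; c2=proj(p,(560,-261,62)).astype(int); b=cv2.imread("pics/top0.png")[c2[1]-22:c2[1]+23,c2[0]-20:c2[0]+20]
cv2.imwrite("pics/hole.png",cv2.resize(np.hstack([a,b]),(800,360),interpolation=cv2.INTER_CUBIC)); print(c,c2)
E
python3 hole.py
```

```text
top top0 20 [ 568.3 -261.4] px [396.  199.5]
top top0 14 [ 522.5 -269. ] px [399.1 214.2]
top t3 20 [ 568.2 -261.4] px [396.  199.5]
top t3 14 [ 522.5 -268.9] px [399.1 214.2]
scene scene0 20 [ 576.9 -251.5] px [248.1 244.6]
scene scene0 14 [ 523.8 -273.2] px [229.1 237.1]
scene s3 20 [ 571.3 -261.8] px [243.  245.2]
scene s3 14 [ 523.8 -273.2] px [229.1 237.1]
scene s4 20 [ 574.1 -256.8] px [245.5 244.9]
scene s4 14 [ 523.9 -273.3] px [229.1 237.1]
[242 244] [395 202]
```

View pics/hole.png

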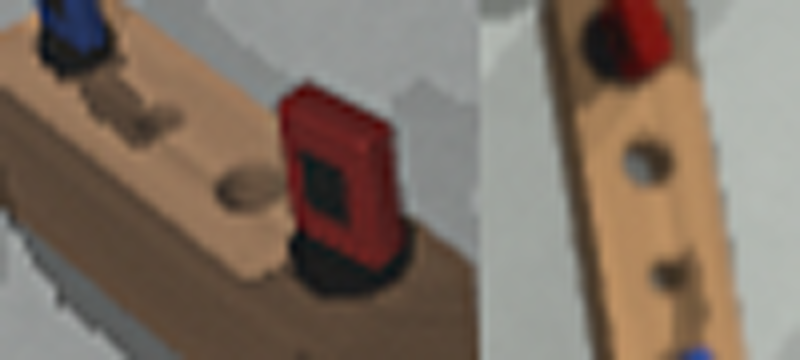

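Call:
step_arm(series="1 0.4 0.23 0 0 0 0; 1 0.75 0.46 0 0 0 0; 1 0.75 0.46 0 0 0 0; 1 0.75 0.46 0 0 0 0")

```text
time: 22.15
tool_pos: [557.6, -192.1, 226.2]
tcp_rot: [3.141, 0.001, -0.844]
contact_force: [-0.3, 0.3, -0.7]
grip_width: 13.7
finger_force: 30.0
```

Call:
step_arm(series="1 0.3 0.2 0 0 0 -0.02; 1 0.6 0.4 0 0 0 -0.04; 1 0.75 0.46 0 0 0 -0.06; 1 0.75 0.46 0.2 0 0 -0.08; 1 0.75 0.46 0.4 0 0 -0.1; 1 0.75 0.46 0.6 0 0 -0.12; 1 0.75 0.46 0.75 0 0 -0.14; 1 0.75 0.46 0.75 0 0 -0.153; 1 0.75 0.46 0.75 0 0 -0.153; 1 0.75 0.46 0.75 0 0 -0.153")

```text
time: 23.15
tool_pos: [570.6, -260.3, 167.1]
tcp_rot: [3.141, -0.0, 0.118]
contact_force: [-0.4, -0.3, -0.9]
grip_width: 14.0
finger_force: 30.0
```

```bash
python3 k.py; python3 -c "
from h import *
print(shares((570,-261,165),.117))"
```

```text
23.15 [ 570.64 -260.32  167.08] [ 3.14 -0.    0.12] 14.034848866456842 29.99777376651764
expected px z -12 [238.75 213.48] [400.13 194.8 ]
expected px z -74.7 [241.99 235.02] [397.03 197.52]
s key_tip [(0.6, array([301.7, 275.8])), (0.56, array([239.9, 308.5])), (0.55, array([243. , 234.3]))]
s key_grip [(0.86, array([235. , 202.3])), (0.82, array([291. , 248.5])), (0.69, array([202.4, 305.8])), (0.66, array([306.9, 200.6]))]
p key_tip [(0.51, array([370.6, 160.3])), (0.27, array([428.4, 216.6]))]
p key_grip [(0.76, array([362.6, 188.7]))]
[239 219]
red 133 [14.79 -1.1  16.9 ] [ -6.45  -7.73 -10.49] [20.31  6.39 38.98]
shank 80 [  5.97  -2.58 -51.42] [ -3.8   -8.7  -75.06] [  9.88   6.79 -35.09]
-80 1 [ 2.7  -1.57] [242. 236.]
-74 8 [ 3.44 -0.92] [242.25 235.  ]
-68 6 [ 7.13 -1.44] [242.5 233.5]
-62 11 [ 6.36 -2.69] [241.55 231.55]
-56 13 [ 6.57 -3.06] [241.15 229.69]
-50 17 [ 5.62 -2.47] [240.88 227.47]
-44 16 [ 6.52 -3.41] [240.38 225.56]
-38 12 [ 5.79 -3.  ] [240.08 223.42]
-32 11 [ 7.11 -2.82] [240.18 221.91]
(array([-0.006, -0.002,  0.025]), array([ 0.0001, -0.0001,  0.0003]))
```

Call:
step_arm(series="1 0 0.005 0.15 0 0 0; 1 0 0.005 0.3 0 0 0; 1 0 0.005 0.4 0 0 0; 1 0 0.005 0.46 0 0 0; 1 0 0.005 0.52 0 0 0; 1 0 0.005 0.52 0 0 0")

```text
time: 24.05
tool_pos: [570.1, -261.4, 124.3]
tcp_rot: [-3.141, 0.001, 0.12]
contact_force: [0.2, 0.0, -1.7]
grip_width: 14.1
finger_force: 30.0
```

Call:
step_arm(series="1 0 0 0.06 0 0 0; 1 0 0 0.12 0 0 0; 1 0 0 0.18 0 0 0; 1 0 0 0.24 0 0 0; 1 0 0 0.24 0 0 0")

```text
time: 24.55
tool_pos: [570.0, -261.3, 105.0]
tcp_rot: [-3.141, 0.001, 0.12]
contact_force: [0.6, 0.2, -1.3]
grip_width: 13.9
finger_force: 30.0
```

Call:
step_arm(series="1 0 0 0.06 0 0 0; 1 0 0 0.12 0 0 0; 1 0 0 0.18 0 0 0; 1 0 0 0.24 0 0 0; 1 0 0 0.26 0 0 0; 1 0 0 0.26 0 0 0; 1 0 0 0.26 0 0 0")

```text
time: 25.25
tool_pos: [570.5, -261.5, 85.2]
tcp_rot: [3.141, -0.0, 0.12]
contact_force: [0.6, -0.8, -1.3]
grip_width: 13.8
finger_force: 30.0
```

Call:
step_arm(series="1 0 0 0.01 0 0 0; 1 0 0 0.02 0 0 0; 1 0 0 0.02 0 0 0; 1 0 0 0.02 0 0 0")

```text
time: 25.65
tool_pos: [570.4, -261.5, 83.5]
tcp_rot: [3.141, -0.0, 0.12]
contact_force: [-0.4, 0.5, -0.5]
grip_width: 14.3
finger_force: 30.0
```

Call:
step_arm(series="1 0 0 0.01 0 0 0; 1 0 0 0.025 0 0 0; 1 0 0 0.025 0 0 0; 1 0 0 0.025 0 0 0")

```text
time: 26.05
tool_pos: [570.5, -261.6, 81.7]
tcp_rot: [3.141, -0.0, 0.12]
contact_force: [0.2, 0.6, 0.8]
grip_width: 13.8
finger_force: 30.0
```

Call:
step_arm(series="1 0 0 0.01 0 0 0; 1 0 0 0.02 0 0 0; 1 0 0 0.02 0 0 0; 1 0 0 0.02 0 0 0")

```text
time: 26.45
tool_pos: [570.6, -261.6, 81.7]
tcp_rot: [3.141, -0.001, 0.12]
contact_force: [-3.3, 2.4, 10.8]
grip_width: 13.9
finger_force: 30.0
```

Call:
step_arm(series="1 0 0 -0.02 0 0 0; 1 0 0 -0.02 0 0 0; 0.2 0 0 -0.02 0 0 0; 0.2 0 0 -0.02 0 0 0; 0.2 0 0 -0.02 0 0 0; 0.2 0 0 -0.02 0 0 0; 0.2 0 0 -0.02 0 0 0; 0.2 0 0 -0.3 0 0 0; 0.2 0 0 -0.7 0 0 0; 0.2 0 0 -1 0 0 0; 0.2 0 0 -1 0 0 0")

```text
time: 27.55
tool_pos: [572.2, -262.6, 164.0]
tcp_rot: [3.137, -0.006, 0.12]
contact_force: [0.2, -1.2, 0.8]
grip_width: 36.7
finger_force: 0.0
```

Call:
step_arm(series="0.2 0 -0.3 -0.5 0 0 0; 0.2 0 -0.8 -0.8 0 0 0; 0.2 -1 -1 -0.8 0 0 0; 0.2 -1 -1 -0.8 0 0 0; 0.2 -1 -1 -0.8 0 0 0")

```text
time: 28.05
tool_pos: [478.0, -190.4, 223.4]
tcp_rot: [-3.14, 0.003, 0.12]
contact_force: [-0.5, 0.3, 0.5]
grip_width: 36.7
finger_force: 0.0
```

```bash
cat > f.py <<'E'
from h import *
np.set_printoptions(precision=2,suppress=True)
s=vision.capture("scene");p=vision.capture("top");o=readout.get_obs();print(o["time"],o["tool_pos"],o["contact_force"],o["grip_width"])
for n,q in (("s",s),("p",p)):
    for t in ("key_grip","slot"): print(n,t,[(round(x['p'],2),np.array(x['position'])) for x in models.pinpoint(q,t)[:4]])
    C=cloud(q);F=q["frame"].astype(int);r=(q["depth"]>0)&(F[...,0]>2*F[...,1])&(F[...,0]>60)&(np.hypot(C[...,0]-570,C[...,1]+261)<45)
    P=C[r];print("red",len(P),P.mean(0),P.min(0),P.max(0)); t=P[P[:,2]>113]; print("top",len(t),t.mean(0) if len(t) else 0)
    a=[C[r&(abs(C[...,2]-z)<8)].mean(0) for z in (85,105)]; print("tilt",a[1]-a[0])
C=cloud(s);c,k=np.cos(.3735),np.sin(.3735);d=C[...,:2]-[481.3,92.3];u=d@[c,k];v=d@[-k,c];w=(s['depth']>0)&(abs(u-60)<40)&(v<-10)&(v>-170)&(C[...,2]>50)&(C[...,2]<150)
print("lid",np.polyfit(v[w],C[...,2][w],1))
c=proj(s,(560,-150,70)).astype(int);cv2.imwrite("pics/f.png",cv2.resize(s["frame"][130:300,180:400,::-1],(770,595),interpolation=cv2.INTER_CUBIC))
E
python3 f.py
```

```text
28.15 [ 481.47 -191.72  223.81] [0.26 0.29 0.51] 36.57184322211082
s key_grip [(0.89, array([238.1, 232.7])), (0.87, array([290.8, 249.1])), (0.81, array([200.7, 305.4]))]
s slot [(0.59, array([307.4, 200.9]))]
red 185 [ 578.33 -264.56  100.68] [ 556.41 -271.37   72.55] [ 590.34 -254.8   119.49]
top 61 [ 573.85 -263.48  116.99]
tilt [-1.77 -1.01 22.27]
p key_grip [(0.76, array([437.7, 178. ])), (0.7, array([364.9, 187.8]))]
p slot [(0.5, array([323.3, 211.4]))]
red 1 [ 580.78 -262.86  118.81] [ 580.78 -262.86  118.81] [ 580.78 -262.86  118.81]
top 1 [ 580.78 -262.86  118.81]
tilt [nan nan nan]
lid [-0.   73.01]f.py:8: RuntimeWarning: Mean of empty slice.
  a=[C[r&(abs(C[...,2]-z)<8)].mean(0) for z in (85,105)]; print("tilt",a[1]-a[0])
  ret = um.true_divide(
```

View pics/f.png

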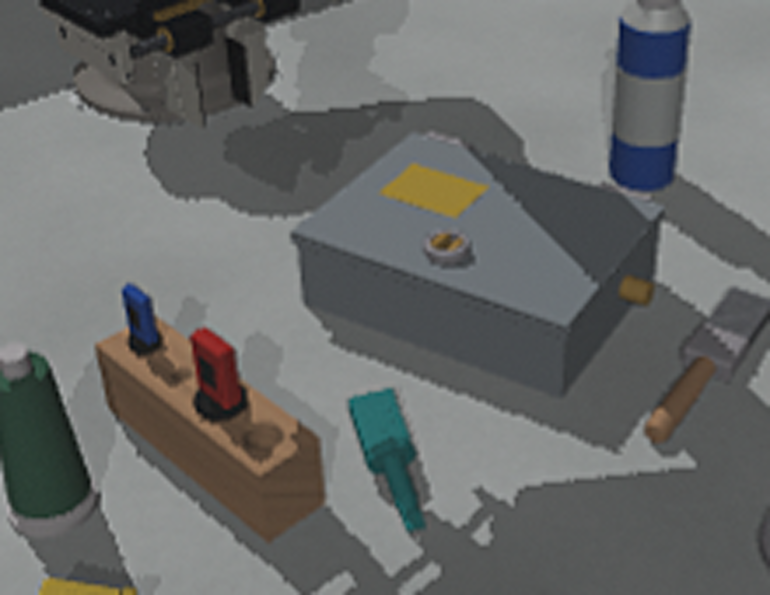

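The picture shows the lid shut and the slot turned across it (447,245). The red key stands upright with its collar down in the 20 mm hole (215,375), and the can, cone, brush and blue key are where they were.

```bash
python3 -c "
from plant import order
print(order.close_job())"
```

```text
the job is handed in; nothing more can be done
None
```

The job is handed in, and no verdict came back: the lid is shut, the cam lock is turned to its stop, and the red key stands upright, collar down, in the 20 mm hole; the last picture shows the can, cone, brush and blue key in place, though the turquoise look-alike seemed to lie differently than at the start and I did not check why.

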